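# Refit the grind-setting knob on the hand grinder

## Robot

A 6-joint arm with a two-finger parallel gripper is mounted at the origin on the work surface. World frame = base frame: x ahead of the robot, y to its left, z up, the work surface at z = 0. Lengths are in m, angles in degrees, forces in N, time in s.
With the tool pointing down it reaches from about 0.35 to 0.875 m from the base axis. Payload 4.2 kg.
Tool frame: the origin (TCP) lies midway between the tips of the shut fingers; the grasp point (between the pads) lies 19 mm behind it; z points along the fingers, y is the line along which they close (so a half turn about z gives the same grasp; the last joint's range is limited). The gripper opens to 87 mm and grips with 3 to 60 N. Pads are 19 mm wide; open, the fingers measure 117 mm over their backs; the gripper's body (75 mm by 190 mm) begins 51 mm behind the grasp point.
Start: joints at [-58.98, 22.042, 0.453, 0, -68.411, -14.817], TCP at [0.174, -0.6, 0.223] pointing down, gripper open.
Joint ranges: [-179.83, 179.83], [-69.29, 118.12], [-61.27, 80.66], [-181.25, 117.63], [-171.15, -9.14], [-177.46, 177.46]. Speed limits (degrees/s): [159.86, 159.86, 180, 180, 180, 180].

## Interface

Orientations are given as [roll, pitch, yaw] about the fixed x, y, z axes, in that order (R = Rz(yaw) Ry(pitch) Rx(roll)).
In Python, from workcell import env gives the robot as it stands. The module is installed in compiled form; this text tells all that it offers. Calls block until the motion is done:
- env.goto(position, orientation): joint-space move of the TCP to a pose.
- env.move_straight(position, rotation=None, rate=0.15, force_limit=None): straight line of the TCP; rotation=None keeps the orientation; rate is the mean speed in m/s. With force_limit (N) it stops when the force on the tool has changed by that much, and returns True; else False.
- env.set_joints(angles): joint-space move.
- env.gripper_to(opening, grasp_force=None): opening from 0.0 (shut) to 1.0 (fully open); grasp_force is the grip in N (None keeps the last); returns when the fingers have stopped.
- env.dwell(seconds).
- env.inverse_kinematics(position, orientation): joint angles nearest the present ones, or None.
- env.read_state(): the state.
- env.grab_frame(name): name is "scene" or "top" or "wrist"; returns a dict with "image" (384x512x3 uint8, blue, green, red), "fx", "fy", "cx", "cy" (pixels), "position" and "orientation" of the camera in the world. Camera axes: x right, y up, looking along -z (the intrinsics and any distortion apply to the point x, -y, -z); pixel columns grow to the right and rows downward; lengths in m; the calibration is good to about 2 mm. The wrist camera is an equidistant fisheye: a pixel r from the principal point sees the ray r / f radians off the axis. A picture is of the moment at which its call begins. There is no depth.
A pose or a line that the arm cannot do raises env.Unreachable and nothing moves.
- env.close_job(): hands the job in; it is judged then, once.
Trained networks look in a picture, given as the dict that the camera call returned (one of the last four; its "shot" number tells which), for a name from the list of things; names that differ only in an ending like _2 or _b are one class to them, and where a whole thing is asked for, a point or a joint stands for the part that bears it (a point fixed in the world has none). Each returns a list of dicts, best first, with "score" (0 to 1); they miss things now and then, are a little off and sometimes report something else, mostly with a low value. They report only what shows in the picture. A call takes as long as a camera call. They do not tell look-alikes from the thing itself.
- env.search_frame(picture, thing): "xyz" ([x, y, z] in m, in world coordinates, good to about 4 mm: the middle of the surface that is visible of it).
- env.trace(picture, thing): "mask" (384x512 bool, what is visible of it).
The state is a dict: "clock": time; "joint_positions": joint angles; "qvel": joint speeds; "joint_torque": joint torques, N m; "position": TCP position; "tool_rot": TCP orientation; "force": force on the tool from outside, world axes, zero at the start; "wrist_torque": the same for the moment, N m; "opening": opening from 0.0 (shut) to 1.0 (fully open); "finger_force": force on a finger pad.
Only numpy, scipy, OpenCV 4.12 (cv2) and the standard library are available. Lean on these libraries where they do the work, as an engineer would, in place of code of your own. Each camera call takes 0.05 s, during which the arm holds its last target. There are 200 camera calls.

## Task

After cleaning, refit the grind-setting knob (black, with an orange bar, on the saucer) on the cream hand grinder that stands upside down in its stand. Set it upright on the end of the brass tongue with its bar an eighth to a quarter of a turn out of line and pause there half a second, then turn it into line and press until it drops fully home on the black end plate, and let go. Leave the puck tin and the funnel where they stand.

Things in the scene. Friction and masses are not known exactly. Their poses are not given: they have to be found in the camera images.
- knob_center (a point): Knob's centre. Stands upright on a white saucer (150 wide, rim 18 high, floor 5 up). 66 mm high; z up, x along bar and slot. Orange bar 52 (x) x 16 (y), from 3 to 33 above centre: grip it across its width. Black disc 68 wide, from 3 below to 3 above centre. Sleeve 58 (x) x 30 (y) from there to 33 below, with a slot open below: 46 (x) x 18 (y), 30 deep. Half turns are alike.
- shaft (a point): Foot of the brass tongue, mid black end plate (68 mm wide, 140 above counter) atop the fixed, upended cream grinder; its stand is 112 wide. z up, x along tongue. Tongue: rigid, 26 high, 36 (x) x 8 (y), top edge rounded. Slot fits over it with 5 mm play each side, about 15 deg in turn. Knob's centre is 59 above this point when crosswise on the tongue's end, 33 when home. Half turns are alike.
- tin_center (a point): Bystander: centre of a closed puck tin, grey, round, 70 mm wide, 62 mm high, with a teal twist cap that has a teal bar across it. Loose; leave alone.
- funnel_center (a point): Bystander: centre (half-way up) of a black funnel standing mouth down, 92 mm wide, 85 mm high. Loose; leave alone. (A fixed steel knock box, 140 mm wide, 105 mm high, stands beyond the work, far right as the robot sees it.)
Things that resemble listed ones, but are neither listed nor needed, are in the scene too. What is shaped like the part that bears knob_center but red is not meant.

How it is judged:
By the outcome, as a careful person would: the job done as asked, in the order asked, and still so for the second after the job is handed in, with the robot touching nothing.
It also fails if it takes over 45 s, if anything falls off the work surface, if the arm or the gripper's body presses on something with over 40 N, if the wrist force passes 120 N, or if a joint passes its speed limit or range.

## Working session

There is one attempt and no reset: what is moved stays moved. The work goes in short steps, each a Python script; the robot and the scene stay as the last script left them, time stands still between calls to the robot, and variables do not carry over. Pictures are saved under pics/ and viewed, at most 10 in all, crops included, and the job is handed in when it is done.

```bash
mkdir -p pics; cat > h.py <<'E'
import numpy as np, cv2
from scipy.spatial.transform import Rotation as R
from workcell import env
def Rm(o): return R.from_euler('xyz',o,degrees=True).as_matrix()
def pix2plane(f,uv,z,fish=False):
    x=(uv[0]-f['cx'])/f['fx']; y=(uv[1]-f['cy'])/f['fy']
    if fish:
        r=np.hypot(x,y); s=np.sin(r)/max(r,1e-9); d=np.array([x*s,-y*s,-np.cos(r)])
    else: d=np.array([x,-y,-1])
    d=Rm(f['orientation'])@d; p=np.array(f['position'])
    return p+d*(z-p[2])/d[2]
E
python3 - <<'E'
from h import *
ims=[]
for n in ("scene","top"):
    f=env.grab_frame(n); cv2.imwrite(f'pics/{n}1.png',f['image']); print(n,f['position'],f['orientation'],f['fx'])
    for t in ("knob_center","shaft","tin_center","funnel_center"):
        for r in env.search_frame(f,t)[:4]: print(t,np.round(r['xyz'],3),round(r['score'],2))
E
```

```text
scene [ 1.17665838 -0.77263393  1.00249506] [47.95672577  0.50980751 33.72692659] 475.08581461379305
knob_center [0.539 0.296 0.043] 0.8
knob_center [0.677 0.371 0.037] 0.76
shaft [ 0.524 -0.04   0.065] 0.73
tin_center [ 0.552 -0.311  0.049] 0.82
funnel_center [0.737 0.145 0.026] 0.66
top [0.52666977 0.05293948 1.08597519] [ 3.65357196e+00  7.33892629e-02 -9.12524766e+01] 346.50632945554696
knob_center [0.526 0.31  0.04 ] 0.87
knob_center [0.666 0.377 0.035] 0.77
tin_center [ 0.541 -0.296  0.049] 0.89
funnel_center [0.722 0.161 0.023] 0.81
```

View pics/scene1.png

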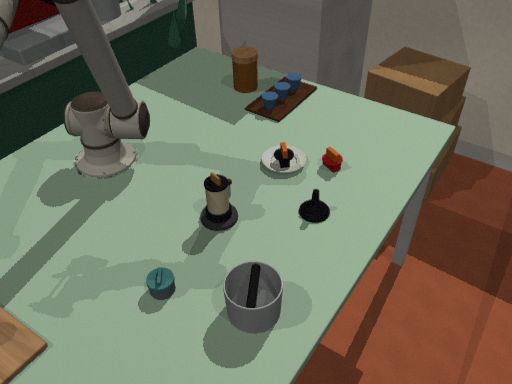

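View pics/top1.png

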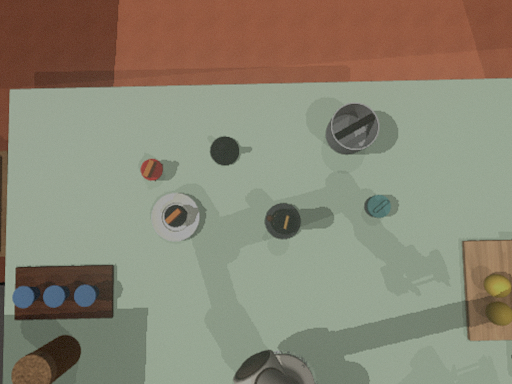

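Scene and top show two candidates: the black knob with orange bar on the saucer (top 175,216; scene 284,155) and a red look-alike off the saucer (top 152,170; scene 332,160). I choose the black one. The tongue is at top (286,222). Next, a close crop and the angles.

```bash
cat >> h.py <<'E'
def blob(f,box,lo,hi,z,fish=False):
    "centre and long-axis yaw (world) of the coloured blob at height z"
    u0,v0,u1,v1=box; hsv=cv2.cvtColor(f['image'],cv2.COLOR_BGR2HSV)[v0:v1,u0:u1]
    m=cv2.inRange(hsv,lo,hi); n,l,s,c=cv2.connectedComponentsWithStats(m)
    if n<2: return None
    k=1+np.argmax(s[1:,4]); v,u=np.where(l==k)
    P=np.array([pix2plane(f,(a+u0,b+v0),z,fish)[:2] for a,b in zip(u,v)])
    (c,wh,_)=cv2.minAreaRect((P*1000).astype(np.float32))
    w,V=np.linalg.eigh(np.cov(P.T)); d=V[:,1]
    return P.mean(0).round(4),np.array(c)/1000,np.round(wh,1),round(np.degrees(np.arctan2(d[1],d[0]))%180,1),len(u)
E
python3 - <<'E'
from h import *
f=env.grab_frame("top")
print(blob(f,(155,200,197,232),(5,120,100),(25,255,255),0.071))
print(blob(f,(266,205,302,240),(5,90,90),(35,255,255),0.166))
a=cv2.resize(f['image'][190:240,150:200],(400,400),interpolation=cv2.INTER_CUBIC);b=cv2.resize(f['image'][197:247,260:310],(400,400),interpolation=cv2.INTER_CUBIC)
cv2.imwrite('pics/c1.png',np.hstack([a,b]))
for z,uv in((0.0,(284,221)),(0.14,(286,222)),(0.018,(176,217))): print(pix2plane(f,uv,z))
s=env.grab_frame("scene")
print('scene',blob(s,(270,138,298,160),(5,120,100),(25,255,255),0.06))
print(env.read_state()['tool_rot'])
E
```

```text
(array([0.5258, 0.309 ]), array([0.52556219, 0.30923584]), array([16.3, 49.6]), np.float64(131.5), 98)
(array([ 0.5027, -0.0141]), array([ 0.50315012, -0.01426371]), array([ 7.7, 35.2]), np.float64(164.7), 42)
[ 0.50084477 -0.02065118  0.        ]
[ 0.50134575 -0.01653077  0.14      ]
[0.52077319 0.31220383 0.018     ]
scene (array([0.5215, 0.3202]), array([0.52228589, 0.3196239 ]), array([14.5, 55.1]), np.float64(129.5), 44)
[ 1.79999966e+02  2.28919331e-03 -1.63797435e+02]
```

View pics/c1.png

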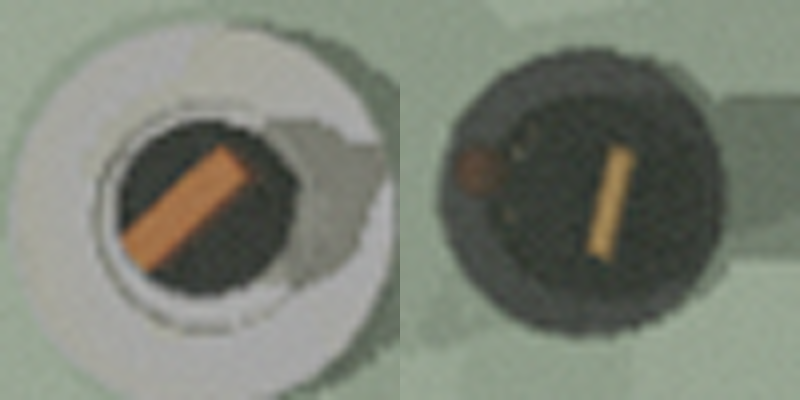

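The crop confirms the black knob with orange bar (left, yaw ~131°) and the brass tongue (right, yaw ~165°). Now over to the knob, with wrist looks at both.

```bash
python3 - <<'E'
from h import *
K=(0.526,0.309);S=(0.503,-0.014)
for dy in (0,180):
    print(dy,[np.round(env.inverse_kinematics([*p,z],[180,0,y+dy]),0) if env.inverse_kinematics([*p,z],[180,0,y+dy]) is not None else None for p,z,y in ((K,.046,-48.5),(S,.22,-75.3),(S,.18,-15.3))])
env.goto([*S,0.33],[180,0,-75.3])
f=env.grab_frame("wrist"); cv2.imwrite('pics/w1.png',f['image']); print(f['position'],f['orientation'],f['fx'])
env.goto([*K,0.22],[180,0,-48.5])
g=env.grab_frame("wrist"); cv2.imwrite('pics/w2.png',g['image'])
print(env.read_state()['clock'],env.read_state()['joint_positions'])
for q in (f,g):
  print(blob(q,(0,0,512,384),(5,120,80),(25,255,255),0.071,True),blob(q,(0,0,512,384),(8,90,90),(35,255,255),0.166,True))
cv2.imwrite('pics/w12.png',cv2.resize(np.hstack([f['image'],g['image']]),(800,300)))
E
```

```text
0 [array([ 46.,  31., -14.,   0., -46.,  -4.]), array([ 17.,  10., -17.,   0., -63.,  -2.]), array([ 17.,  12., -20.,   0., -58.,  58.])]
180 [array([ 46.,  31., -14.,   0., -46., 176.]), None, array([  17.,   12.,  -20.,   -0.,  -58., -122.])]
[ 0.52204999 -0.08121815  0.49260618] [-1.46959632e+01 -6.82734410e-02 -1.65402929e+02] 297.3186396354542
4.4083 [ 4.55156090e+01  2.06057518e+01 -1.97672320e+00  1.88677554e-02
 -6.73384579e+01 -4.11929198e+00]
(array([ 0.9456, -0.0374]), array([0.96408453, 0.0035453 ]), array([469.2, 158.1]), np.float64(94.0), 9846) (array([ 0.8497, -0.0482]), array([ 0.8643783 , -0.01750424]), array([124.6, 359.8]), np.float64(94.2), 9939)
(array([0.9126, 0.358 ]), array([0.93017493, 0.36891107]), array([154.9, 106.5]), np.float64(107.4), 2708) (array([0.81  , 0.3242]), array([0.821479  , 0.33482654]), array([109.1,  74.8]), np.float64(106.1), 2579)
```

View pics/w12.png

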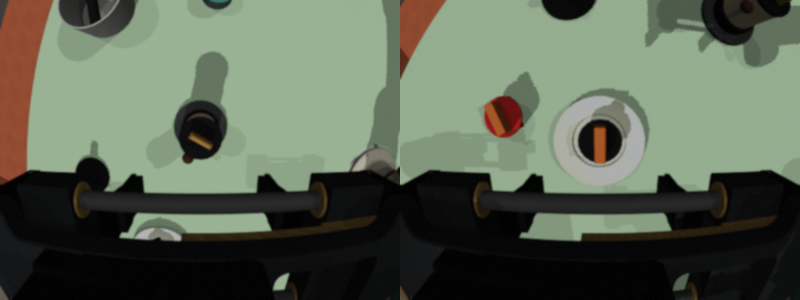

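Left: tongue at w1 (256,182). Right: knob bar upright in the picture at w2 (256,186), aligned with the gripper. Measuring these, then grasping.

```bash
python3 - <<'E'
from h import *
g=env.grab_frame("wrist")
print(blob(g,(230,150,282,215),(5,120,80),(25,255,255),0.071,True))
f=dict(g,image=cv2.imread('pics/w1.png'),position=[0.52204999,-0.08121815,0.49260618],orientation=[-14.6959632,-0.068273,-165.402929])
print(blob(f,(236,165,278,200),(10,90,90),(35,255,255),0.166,True))
E
```

```text
(array([0.5283, 0.309 ]), array([0.52791315, 0.30927621]), array([16.5, 49.8]), np.float64(131.1), 720)
(array([ 0.5047, -0.0156]), array([ 0.50459079, -0.01560066]), array([ 6.7, 34.3]), np.float64(164.9), 178)
```

```bash
python3 - <<'E'
from h import *
K=[0.5272,0.309]
env.move_straight([*K,0.12],[180,0,-48.7])
print(env.move_straight([*K,0.047],rate=0.06,force_limit=8), env.read_state()['position'])
env.gripper_to(0.0,35)
s=env.read_state(); print(s['opening']*87,s['finger_force'],s['position'],s['force'])
env.move_straight([*K,0.12],rate=0.1)
env.move_straight([*K,0.30])
env.goto([0.504,-0.015,0.30],[180,0,-75.2])
g=env.grab_frame("wrist"); cv2.imwrite('pics/w3.png',g['image'])
t=env.grab_frame("top"); cv2.imwrite('pics/t3.png',cv2.resize(t['image'][120:320,150:400],(750,600)))
s=env.read_state(); print(s['opening']*87,s['position'],s['force'],s['clock'])
E
```

```text
False [0.52749905 0.30925724 0.04750819]
15.746474386634286 34.99990688636899 [0.52715034 0.30897035 0.04694336] [-0.28612035 -1.45084317 -0.48522826]
15.451622620458853 [ 0.50446942 -0.01392694  0.29979711] [-0.61380421  1.28857461 -0.75576474] 11.35
```

View pics/w3.png

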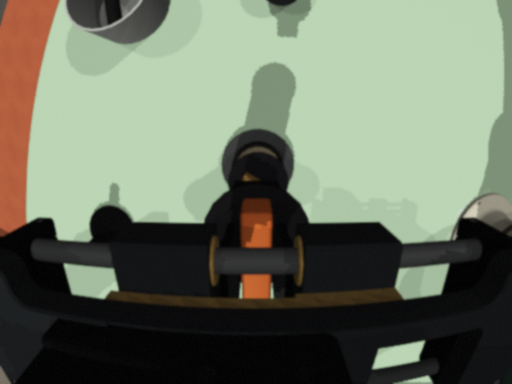

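The knob is held square, with its bar centred between the pads at (257,245), and the tongue ahead at (255,160). Lowering it 60° out of line.

```bash
python3 - <<'E'
from h import *
S=[0.504,-0.015]
env.move_straight([*S,0.225],[180,0,-75.2])
print(env.move_straight([*S,0.198],rate=0.02,force_limit=8))
s=env.read_state(); print(s['position'],s['force'],s['wrist_torque'],s['clock'])
env.dwell(0.8)
g=env.grab_frame("wrist"); cv2.imwrite('pics/w4.png',g['image'])
f=env.grab_frame("scene"); cv2.imwrite('pics/s4.png',cv2.resize(f['image'][140:240,160:285],(750,600),interpolation=cv2.INTER_CUBIC))
s=env.read_state(); print(s['position'],s['force'],s['clock'])
E
```

```text
True
[ 0.50401744 -0.01507291  0.20764901] [-1.59584917  0.51207027  3.76659219] [ 0.33028145  0.50169372 -0.0740266 ] 12.8917
[ 0.50399401 -0.01508684  0.20759661] [-0.6828815   1.07928402  5.52926055] 13.7917
```

View pics/s4.png

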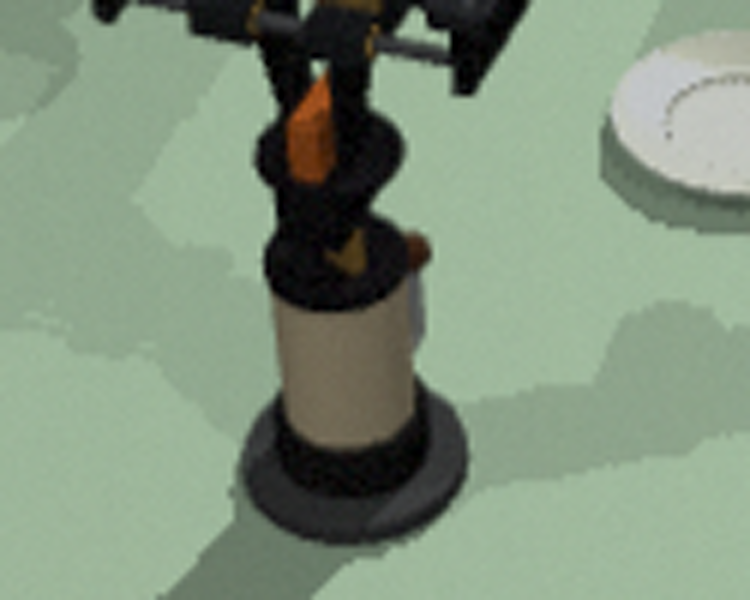

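The knob sits upright on the tongue's end, contact at exactly the expected height (TCP 0.2077). Now turning and pressing.

```bash
python3 - <<'E'
from h import *
S=[0.504,-0.015]
env.goto([*S,0.2076],[180,0,-45]); env.goto([*S,0.2076],[180,0,-15.2])
s=env.read_state(); print(s['position'],s['tool_rot'],s['force'],s['wrist_torque'])
print(env.move_straight([*S,0.176],rate=0.03,force_limit=20))
s=env.read_state(); print(s['position'],s['force'],s['wrist_torque'],s['opening']*87,s['clock'])
f=env.grab_frame("scene"); cv2.imwrite('pics/s5.png',cv2.resize(f['image'][140:240,160:285],(750,600),interpolation=cv2.INTER_CUBIC))
E
```

```text
[ 0.50376579 -0.01501957  0.20723008] [ 1.79986408e+02  4.30159996e-02 -1.53690683e+01] [-0.27632242  0.09880544 -0.45103448] [-0.08166182  0.14637098  0.02221726]
True
[ 0.50372171 -0.01526106  0.18181781] [-0.80835235 -0.02044381  3.09855936] [0.01203379 0.25928825 0.03546185] 15.778037129117907 15.7583
```

View pics/s5.png

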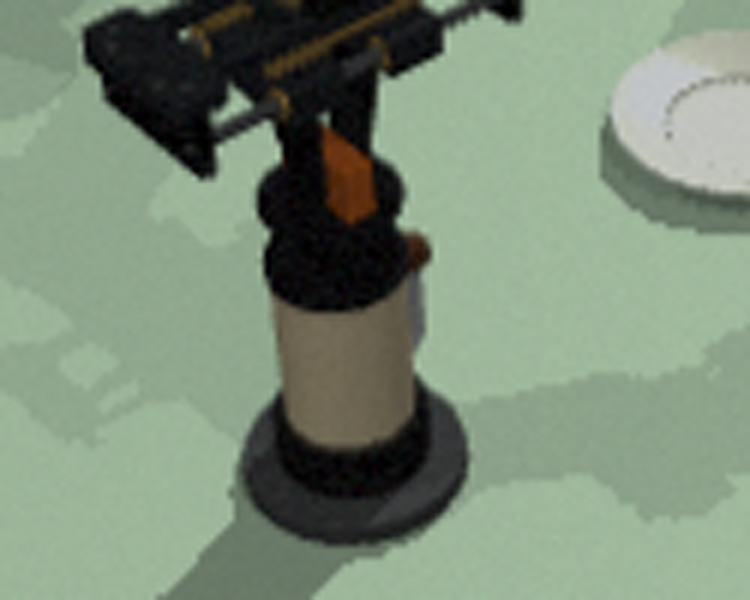

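It dropped 25.8 mm onto the plate, so it is home. Releasing and retreating.

```bash
python3 - <<'E'
from h import *
env.gripper_to(0.7)
env.move_straight([0.504,-0.015,0.25],rate=0.1); env.move_straight([0.504,-0.015,0.33])
g=env.grab_frame("wrist")
env.goto([0.45,-0.25,0.35],[180,0,-15.2])
t=env.grab_frame("top"); f=env.grab_frame("scene")
print(blob(t,(266,200,306,240),(5,120,100),(25,255,255),0.206))
rs=lambda i:cv2.resize(i,(400,400),interpolation=cv2.INTER_CUBIC)
cv2.imwrite('pics/e.png',np.hstack([rs(f['image'][150:230,180:260]),rs(t['image'][100:300,200:400])]))
print(env.read_state()['clock'])
E
```

```text
(array([ 0.5022, -0.0136]), array([ 0.50227988, -0.01368298]), array([16.6, 52. ]), np.float64(164.5), 138)
19.4417
```

View pics/e.png

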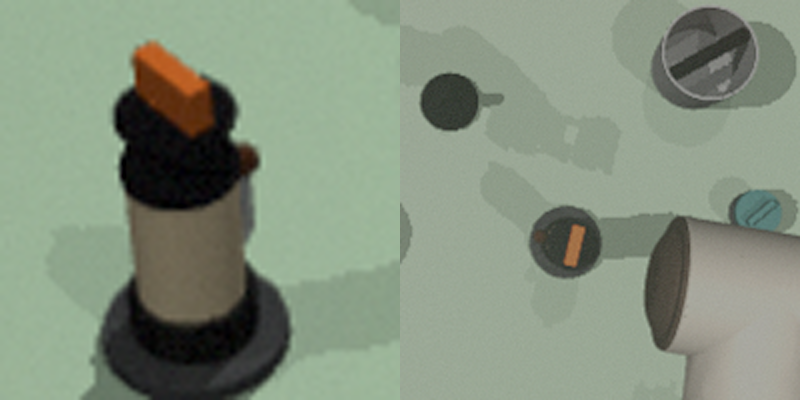

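The knob sits level and home, in line at yaw 164.5°; the tin and funnel are where they were.

```bash
python3 -c "
from workcell import env
print(env.close_job())"
```

```text
the job is handed in; nothing more can be done
None
```

The knob is refitted: I set it on the tongue 60° out of line, paused 0.8 s, turned it into line and pressed it home on the end plate, then let go; the tin and funnel were left alone, and the job was handed in about 19.4 s in.

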